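Sort the cassettes, then hold the cassette chamber open

ROBOT

A 6-joint arm with a two-finger parallel gripper is mounted at the origin on the work surface. World frame = base frame: x ahead of the robot, y to its left, z up, the work surface at z = 0. Lengths are in m, angles in rad, forces in N, time in s.
With the tool pointing down it reaches from about 0.325 to 1 m from the base axis. Payload 5.1 kg.
Tool frame: the origin (TCP) lies midway between the tips of the shut fingers; the grasp point (between the pads) lies 19 mm behind it; z points along the fingers, y is the line along which they close (so a half turn about z gives the same grasp; the last joint's range is limited). The gripper opens to 85 mm and grips with 20 to 120 N. Pads are 22 mm wide; open, the fingers measure 114 mm over their backs; the gripper's body (76 mm by 85 mm) begins 54 mm behind the grasp point. The pads swing forward as they close: fully open they stand 13 mm farther back than shut.
Start: joints at [-1.368, 0.124, 1.65, -0, 1.367, -0.083], TCP at [0.183, -0.624, 0.231] pointing down, gripper open.
Joint ranges: [-2.61, 2.61], [-1.02, 2.33], [0.03, 2.71], [-1.35, 4.49], [0.32, 2.68], [-2.91, 2.91]. Speed limits (rad/s): [2.57, 2.57, 3.14, 3.14, 3.14, 3.14].

INTERFACE

Orientations are given as a unit quaternion [x, y, z, w].
In Python, from cell import arm, effector, kinematics, telemetry, viewer, finish_job gives the robot as it stands. The module is installed in compiled form; this text tells all that it offers. Calls block until the motion is done:
- arm.reach(position, orientation): joint-space move of the TCP to a pose.
- arm.move_straight(position, max_speed=0.15, frame=None, threshold=None): straight line of the TCP; frame=None keeps the orientation; max_speed is the mean speed in m/s. With threshold (N) it stops when the force on the tool has changed by that much, and returns True; else False.
- arm.move_j(angles): joint-space move.
- effector.let_go() and effector.grasp(strength=None): open the fingers fully, or close them until they stop; strength is the grip in N (None keeps the last).
- arm.hold(seconds).
- kinematics.ik(position, orientation): joint angles nearest the present ones, or None.
- telemetry.state(): the state.
- viewer.snapshot(name): name is "side" or "top"; returns the picture (480x640x3 uint8, red, green, blue); there is no depth.
- viewer.get_calibration(name): a dict with "mtx" (3x3 intrinsics, pixels), "R" (3x3) and "t" (3): a world point X has camera coordinates R X + t. Camera axes: x right, y down, z forward; pixel columns grow to the right and rows downward; lengths in m; the calibration is good to about 2 mm. A picture is of the moment at which its call begins. get_calibration takes no time and is no camera call.
A pose or a line that the arm cannot do raises arm.IKError and nothing moves.
- finish_job(): hands the job in; it is judged then, once.
The state is a dict: "clock": time; "joint_positions": joint angles; "qvel": joint speeds; "tau": joint torques, N m; "tcp_pos": TCP position; "eef_rot": TCP orientation; "contact_force": force on the tool from outside, world axes, zero at the start; "ft_torque": the same for the moment, N m; "finger_gap": opening from 0.0 (shut) to 1.0 (fully open); "grasp_force": force on a finger pad.
Only numpy, scipy, OpenCV 4.12 (cv2) and the standard library are available. Lean on these libraries where they do the work, as an engineer would, in place of code of your own. Each camera call takes 0.05 s, during which the arm holds its last target. There are 200 camera calls.

TASK

Get the tissue cassettes ready for the heated chamber: put the two blue cassettes into the blue-rimmed basket and the yellow one into the yellow-rimmed basket, leaving the green cassette, the baskets and everything else where they are. Then raise the chamber's black lid to 50 degrees and keep it there so that I can set the baskets in; the lid falls shut when let go, so finish while still holding it open with the gripper.

Things in the scene. Friction and masses are not known exactly. Their poses are not given: they have to be found in the camera images.
- chamber: heated cassette chamber, fixed white bench unit. Origin on the table under the centre of the shut lid; x from the front (handle side) to the rear hinge, z up. Housing x = -100 to 100, y = -110 to 190 mm, 120 mm high; grey console with knobs (to 146 mm) beside the lid over y = 104 to 190. Empty inside.
- lid (a joint): opening angle of the black lid, rad: 0 shut and level (as it starts), 0.873 = 50 degrees, stop at 1.45. Lid 200 x 200 x 14 mm, underside at 120 mm when shut, 0.3 to 0.6 kg, hinged along the chamber's y at its rear edge; its front edge rises. Almost no hinge friction: it falls shut from any angle.
- lid_handle (a point): point in the lid's handle, a flat black paddle with orange inlay in the lid's plane, projecting 66 mm forward (chamber's -x) from the middle of its front edge; 24 mm wide (chamber's y), 14 mm thick. Point: 35 mm ahead of lid edge and housing front, mid thickness, 127 mm above the table when shut, 230 mm from the hinge axis; free space below and beside. Moves with the lid.
- lid_hinge (a point): middle of the hinge axis: 95 mm behind (chamber's +x) the chamber's origin, 127 mm above the table. The axis lies along the chamber's y.
- basket_blue: loose perforated steel basket with a blue rim: 100 (its x) x 130 (its y) x 30 mm high outside, 4 mm walls and floor, open on top; inside 92 x 122 mm. 0.35 kg. Origin at the centre of its underside.
- basket_yellow: the same basket with a yellow rim. Origin at the centre of its underside.
- cassette_blue_1: blue plastic tissue cassette lying flat: 40 (its x) x 28 (its y) x 7 mm, about 12 g, one end with a white strip. Origin at the centre of its underside.
- cassette_blue_2: second blue cassette, the same.
- cassette_yellow: yellow cassette, same size. Origin at the centre of its underside.
- cassette_green: green cassette, same size, to be left alone. Origin at the centre of its underside.
- bottle: amber reagent bottle with a white cap, 68 mm diameter, 165 mm high, left of the chamber; leave alone. Origin under its centre.
- jar: clear specimen jar with a white lid, 58 mm diameter, 62 mm high; leave alone. Origin under its centre.
- slide_box: closed grey and blue slide box, 84 x 100 x 36 mm, beyond the baskets; leave alone. Origin under its centre.
- moulds: stack of four steel base moulds, 38 x 30 x 20 mm, near the robot; leave alone. Origin under its centre.
- forceps: steel forceps lying flat, 125 mm long along its x, 18 mm wide, 8 mm high, on the robot side of the chamber; leave alone. Origin under its centre.
- brush_pot: white pot with brushes, 68 mm diameter, 90 mm high (brushes to 155 mm), right of the baskets; leave alone. Origin under its centre.
Mind the look-alikes: they are no part of the job. Leave any orange look-alike of the basket_yellow alone. Leave any orange look-alike of the basket_blue alone.

How it is judged:
On the way, in this order (a step that is already met when the one before it is completed fails the run):
1. all three coloured cassettes lie released in the baskets of their colours, the lid still shut (x of cassette_blue_1 in the frame of basket_blue between -0.046 and 0.046 m and y of cassette_blue_1 in the frame of basket_blue between -0.061 and 0.061 m and z of cassette_blue_1 in the frame of basket_blue between 0 and 0.022 m and x of cassette_blue_2 in the frame of basket_blue between -0.046 and 0.046 m and y of cassette_blue_2 in the frame of basket_blue between -0.061 and 0.061 m and z of cassette_blue_2 in the frame of basket_blue between 0 and 0.022 m and x of cassette_yellow in the frame of basket_yellow between -0.046 and 0.046 m and y of cassette_yellow in the frame of basket_yellow between -0.061 and 0.061 m and z of cassette_yellow in the frame of basket_yellow between 0 and 0.022 m and linear speed of each of cassette_blue_1, cassette_blue_2, cassette_yellow below 0.03 m/s and contact force between the fingers and cassette_blue_1 below 0.05 N and contact force between the fingers and cassette_blue_2 below 0.05 N and contact force between the fingers and cassette_yellow below 0.05 N and value of joint lid below 0.1 rad), for 0.2 s.
2. the lid is held by the gripper at 50 degrees (value of joint lid between 0.785 and 0.96 rad and contact force between the fingers and lid above 0.5 N and velocity of joint lid between -0.05 and 0.05 rad/s), for 0.3 s.
At the end, for the whole second after the job is handed in: Lid still at 45 to 55 degrees, held by the fingers, no loose thing touching it. Both blue cassettes rest inside the blue-rimmed basket, the yellow one inside the yellow-rimmed one (undersides under 22 mm). Baskets level, moved under 40 mm; bystanders, green cassette included, under 20 mm (all of step 2 and contact force between each of cassette_blue_1, cassette_blue_2, cassette_yellow, basket_blue, basket_yellow, cassette_green, bottle, jar, slide_box, moulds, forceps, brush_pot and lid below 0.2 N and x of cassette_blue_1 in the frame of basket_blue between -0.046 and 0.046 m and y of cassette_blue_1 in the frame of basket_blue between -0.061 and 0.061 m and z of cassette_blue_1 in the frame of basket_blue between 0 and 0.022 m and x of cassette_blue_2 in the frame of basket_blue between -0.046 and 0.046 m and y of cassette_blue_2 in the frame of basket_blue between -0.061 and 0.061 m and z of cassette_blue_2 in the frame of basket_blue between 0 and 0.022 m and x of cassette_yellow in the frame of basket_yellow between -0.046 and 0.046 m and y of cassette_yellow in the frame of basket_yellow between -0.061 and 0.061 m and z of cassette_yellow in the frame of basket_yellow between 0 and 0.022 m and linear speed of each of cassette_blue_1, cassette_blue_2, cassette_yellow below 0.03 m/s and contact force between the fingers and cassette_blue_1 below 0.05 N and contact force between the fingers and cassette_blue_2 below 0.05 N and contact force between the fingers and cassette_yellow below 0.05 N and angle between each of basket_blue, basket_yellow's own z axis and vertical below 0.1 rad and distance of each of basket_blue, basket_yellow from where it was at the start of the episode below 0.04 m and distance of each of cassette_green, bottle, jar, slide_box, moulds, forceps, brush_pot from where it was at the start of the episode below 0.02 m); the arm keeps its last pose, push and grip.
It fails at once if a bystander is moved by more than 20 mm (distance of any of cassette_green, bottle, jar, slide_box, moulds, forceps, brush_pot from where it was at the start of the episode above 0.02 m).
It fails at once if a bystander is tipped over (angle between any of cassette_green, bottle, jar, slide_box, moulds, forceps, brush_pot's own z axis and vertical above 0.5 rad).
It fails at once if a basket is pushed more than 40 mm (distance of any of basket_blue, basket_yellow from where it was at the start of the episode above 0.04 m).
It also fails if it takes over 72 s, if anything falls off the work surface, if the arm or the gripper's body presses on something with over 40 N, if the wrist force passes 120 N, or if a joint passes its speed limit or range.

## Working session

There is one attempt and no reset: what is moved stays moved. The work goes in short steps, each a Python script; the robot and the scene stay as the last script left them, time stands still between calls to the robot, and variables do not carry over. Pictures are saved under pics/ and viewed, at most 10 in all, crops included, and the job is handed in when it is done.

```bash
mkdir -p pics; python3 - <<'E'
from cell import viewer,telemetry
import cv2
for n in("top","side"):
    cv2.imwrite(f"pics/{n}0.png",viewer.snapshot(n)[:,:,::-1]); c=viewer.get_calibration(n); print(n,c)
print(telemetry.state())
E
```

```text
top {'mtx': array([[623.51777666,   0.        , 312.56398993],
       [  0.        , 623.51777666, 241.94718096],
       [  0.        ,   0.        ,   1.        ]]), 'R': array([[ 0.01855745, -0.99969839, -0.01608559],
       [-0.99719397, -0.01733917, -0.07282535],
       [ 0.07252448,  0.01739191, -0.99721498]]), 't': array([-0.00556609,  0.50985858,  1.73513275])}
side {'mtx': array([[472.47088288,   0.        , 315.26780479],
       [  0.        , 472.47088288, 243.64577324],
       [  0.        ,   0.        ,   1.        ]]), 'R': array([[ 0.97653646, -0.21532609, -0.00335058],
       [-0.16225876, -0.72546023, -0.66886437],
       [ 0.14159323,  0.65371411, -0.7433769 ]]), 't': array([-0.49923778,  0.13688178,  1.18590533])}
{'clock': 0.1, 'joint_positions': array([-1.36759503e+00,  1.24451254e-01,  1.65157124e+00,  8.27425594e-06,
        1.36752709e+00, -8.26168087e-02]), 'qvel': array([ 1.64894917e-04,  3.18077505e-04, -4.12259113e-03,  6.13238386e-05,
        1.97303085e-03, -2.06944185e-05]), 'tau': array([ 1.92824277e-04, -4.24932575e+01, -3.66653395e+01, -3.17536683e-05,
        3.96937990e-03, -6.32184566e-06]), 'tcp_pos': array([ 0.18311028, -0.62307756,  0.23014862]), 'eef_rot': array([ 9.89805515e-01,  1.42422210e-01, -5.49142787e-05, -9.76930173e-04]), 'contact_force': array([-0.13448723,  0.46991777, -0.22173152]), 'ft_torque': array([-0.05505212, -0.00246759, -0.00815795]), 'grasp_force': 0.0, 'finger_gap': 1.0043253460319712}
```

View pics/top0.png

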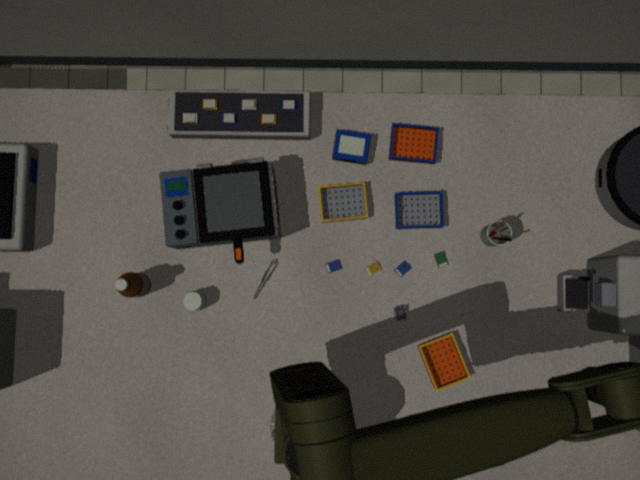

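View pics/side0.png

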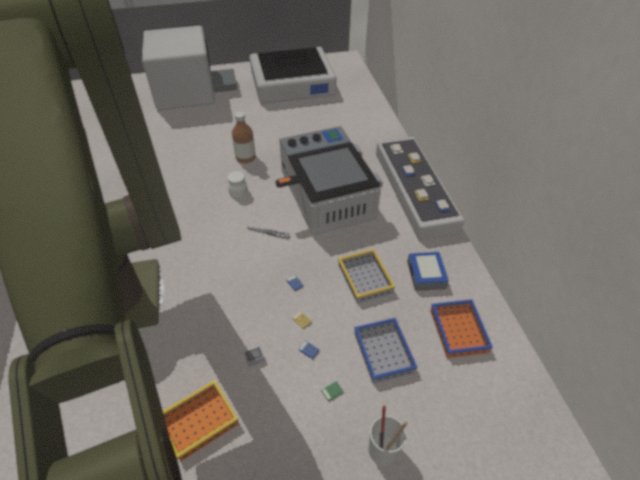

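The top view shows these candidates:
- **Yellow-rimmed baskets:** steel floor at (344,202), which fits, and orange floor at (444,361), the look-alike.
- **Blue-rimmed baskets:** steel floor at (419,210), which fits, and orange floor at (415,143), the look-alike.
- **Cassettes:** blue at (334,266) and (403,268), yellow at (374,268), green at (441,258). The ones on the rack at the top are not part of the job.
- **Lid handle:** (238,250).

Next I'll measure these and confirm them in one enlarged crop.

```bash
cat > h.py <<'E'
import numpy as np, cv2
from cell import arm, effector, kinematics, telemetry, viewer, finish_job
def ray(n,uv,z):
    c=viewer.get_calibration(n); uv=np.atleast_2d(uv).astype(float)
    d=np.c_[uv,np.ones(len(uv))]@np.linalg.inv(c["mtx"]).T@c["R"]; o=-c["R"].T@c["t"]
    return (o+d*((z-o[2])/d[:,2])[:,None])
def blobs(n,im,lo,hi,z,box,amin=15):
    m=cv2.inRange(cv2.cvtColor(im,cv2.COLOR_RGB2HSV),np.array(lo),np.array(hi)); x0,y0,x1,y1=box
    k=np.zeros_like(m);k[y0:y1,x0:x1]=m[y0:y1,x0:x1]
    out=[]
    for c in cv2.findContours(k,cv2.RETR_EXTERNAL,cv2.CHAIN_APPROX_NONE)[0]:
        if len(c)<5 or cv2.contourArea(c)<amin: continue
        w=ray(n,c[:,0,:],z)[:,:2].astype(np.float32)*1000
        r=cv2.minAreaRect(w); out.append((c[:,0].mean(0).round(1),np.round(r[0],1),np.round(r[1],1),round(r[2],1)))
    return out
E
python3 - <<'E'
from h import *
T=cv2.imread("pics/top0.png")[:,:,::-1].copy(); S=cv2.imread("pics/side0.png")[:,:,::-1].copy()
B=([105,90,50],[125,255,255]);Y=([18,90,70],[32,255,255]);G=([45,80,40],[85,255,255]);O=([3,150,100],[16,255,255])
for nm,(l,h) in dict(B=B,Y=Y,G=G).items():
    for b in blobs("top",T,l,h,.007,(320,250,455,285)): print("top cas",nm,*b)
    for b in blobs("side",S,l,h,.007,(280,270,345,405)): print("side cas",nm,*b)
for b in blobs("top",T,*B,.03,(385,180,460,235)): print("top bb",*b)
for b in blobs("top",T,*Y,.03,(310,175,380,230)): print("top by",*b)
for b in blobs("side",S,*B,.03,(345,310,425,390)): print("side bb",*b)
for b in blobs("side",S,*Y,.03,(330,240,405,305)): print("side by",*b)
for b in blobs("top",T,*O,.134,(225,230,255,275),5): print("top orange",*b)
for b in blobs("side",S,*O,.134,(260,165,310,195),5): print("side orange",*b)
# lid corners: dark mask near lid
m=(T.max(2)<45).astype(np.uint8)*255; k=np.zeros_like(m);k[150:262,188:276]=m[150:262,188:276]
cs=cv2.findContours(k,cv2.RETR_EXTERNAL,cv2.CHAIN_APPROX_NONE)[0]; c=max(cs,key=cv2.contourArea)
k2=cv2.morphologyEx(cv2.drawContours(np.zeros_like(k),[c],-1,255,-1),cv2.MORPH_OPEN,np.ones((25,25)))
c=max(cv2.findContours(k2,cv2.RETR_EXTERNAL,cv2.CHAIN_APPROX_NONE)[0],key=cv2.contourArea)
w=ray("top",c[:,0],.134)[:,:2].astype(np.float32)*1000; r=cv2.minAreaRect(w);print("lid",r,cv2.boxPoints(r).round())
a=cv2.resize(T[175:285,310:460],None,fx=5,fy=5,interpolation=cv2.INTER_CUBIC)
cv2.imwrite("pics/crop1.png",a[:,:,::-1])
E
```

```text
top cas B [403.4 267.7] [ 443.1 -253.5] [26.5 30. ] 40.6
top cas B [334.3 265.3] [445.7 -59.1] [26.7 30.9] 22.8
side cas B [310.5 350.9] [ 442.5 -253.3] [22.2 27.8] 41.8
top cas Y [372.5 268.1] [ 440.1 -167.4] [28.4 40.7] 31.9
side cas Y [301.8 320.3] [ 442.  -169.7] [25.3 32. ] 28.9
top cas G [440.3 257.6] [ 473.  -356.3] [29.9 27.8] 21.5
top bb [419.2 209.3] [ 605.9 -293. ] [103.  133.5] 2.5
top by [342.6 201.5] [624.6 -79.1] [104.9 135.1] 6.4
side bb [384.4 348.3] [ 604.9 -292.9] [100.9 131.7] 2.4
side by [365.4 273.3] [623.9 -78.8] [104.1 135.3] 6.4
top orange [238.  253.5] [468.9 197. ] [26.4 10.5] 1.6
side orange [284.5 179.8] [470.6 199. ] [26.9 10.1] 14.9
lid ((602.2522583007812, 215.8581085205078), (208.27980041503906, 207.0857696533203), 6.7153120040893555) [[487. 307.]
 [511. 101.]
 [718. 125.]
 [694. 331.]]
```

View pics/crop1.png

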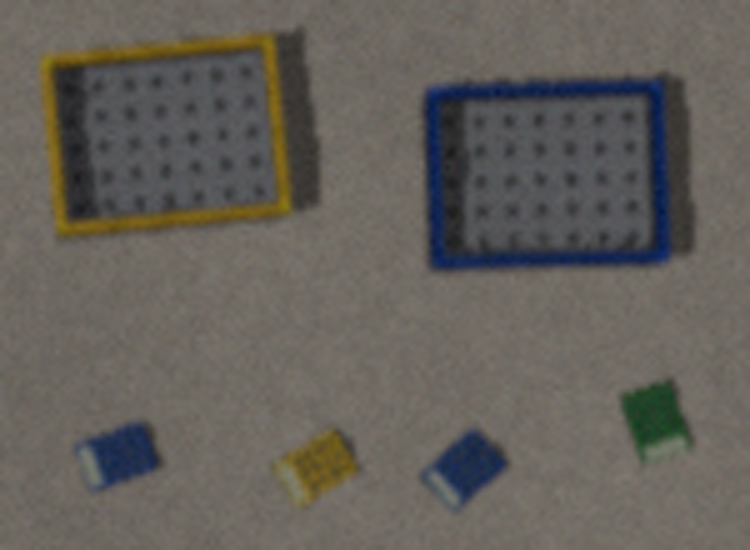

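The crop confirms the steel baskets and the four cassettes, each with its white strip at the lower left (green's is at the bottom). Both views agree within 2 mm and the sizes match. I'll pick yellow first.

```bash
cat >> h.py <<'E'
from scipy.spatial.transform import Rotation as Ro
def down(a,tilt=0):
    a=np.radians(a); y=np.array([np.cos(a),np.sin(a),0]); z=np.array([0,0,-1.])
    return Ro.from_matrix(np.c_[np.cross(y,z),y,z]).as_quat()
def best(p,a):
    q0=telemetry.state()["joint_positions"]; c=[]
    for k in(0,180):
        q=kinematics.ik(p,down(a+k))
        if q is not None: c.append((np.abs(np.array(q)-q0).max(),tuple(down(a+k))))
    return np.array(min(c)[1])
def pick(x,y,a,z=.003):
    p=[x,y,.09]; arm.reach(p,best(p,a))
    hit=arm.move_straight([x,y,z],.12,threshold=15); effector.grasp(30); s=telemetry.state()
    print("hit",hit,"tcp",s["tcp_pos"].round(4),"gap",round(s["finger_gap"],3),"F",s["grasp_force"])
    arm.move_straight([x,y,.1],.2); s=telemetry.state(); print("lifted gap",round(s["finger_gap"],3),"F",s["grasp_force"],s["clock"])
def place(x,y,a,z=.02):
    p=[x,y,.1]; arm.reach(p,best(p,a)); arm.move_straight([x,y,z],.12,threshold=15)
    effector.let_go(); arm.move_straight([x,y,.1],.2); s=telemetry.state(); print("placed",s["clock"])
E
python3 - <<'E'
from h import *
pick(.4401,-.1670,31.9)
cv2.imwrite("pics/side1.png",viewer.snapshot("side")[:,:,::-1])
# handle IK check
al=np.radians(7); ex=np.array([np.cos(al),np.sin(al),0]);ey=np.array([-np.sin(al),np.cos(al),0])
hg=np.array([.469+.230*ex[0],.198+.230*ex[1],.127])
for th0 in(20,30,40,50,90):
  r=[]
  for s in(1,-1):
    for o in(0,25,50):
      b=np.radians(th0+o); z=np.cos(b)*ex+[0,0,-np.sin(b)]; y=s*ey
      q=Ro.from_matrix(np.c_[np.cross(y,z),y,z]).as_quat()
      ph=np.radians(o); p=hg-.230*np.cos(ph)*ex+[0,0,.230*np.sin(ph)]+.019*z
      j=kinematics.ik(p,q); r.append(None if j is None else np.round(j,1).tolist())
  print(th0,r)
E
```

```text
hit False tcp [ 0.4405 -0.1672  0.0036] gap 0.309 F 29.711429178714752
lifted gap 0.31 F 29.5306795835495 4.1417
20 [[0.4, -0.4, 2.6, 3.9, 0.5, 1.0], [0.4, -0.5, 2.4, -0.3, 0.5, -1.1], [0.3, -0.2, 1.9, -0.1, 1.1, -1.4], [0.4, -0.4, 2.6, 3.9, 0.5, -2.1], [0.4, -0.5, 2.4, -0.3, 0.5, 2.0], [0.3, -0.2, 1.9, -0.1, 1.1, 1.8]]
30 [None, [0.3, -0.4, 2.3, -0.2, 0.7, -1.2], [0.3, -0.1, 1.8, -0.0, 1.3, -1.4], None, [0.3, -0.4, 2.3, -0.2, 0.7, 1.9], [0.3, -0.1, 1.8, -0.0, 1.3, 1.7]]
40 [None, [0.3, -0.4, 2.2, -0.1, 0.9, -1.3], [0.3, -0.0, 1.7, -0.0, 1.5, -1.4], None, [0.3, -0.4, 2.2, -0.1, 0.9, 1.8], [0.3, -0.0, 1.7, -0.0, 1.5, 1.7]]
50 [[0.4, -0.4, 2.4, -0.4, 0.4, -1.0], [0.3, -0.3, 2.1, -0.1, 1.1, -1.4], [0.3, 0.1, 1.6, 0.0, 1.6, -1.4], [0.4, -0.4, 2.4, -0.4, 0.4, 2.1], [0.3, -0.3, 2.1, -0.1, 1.1, 1.8], [0.3, 0.1, 1.6, 0.0, 1.6, 1.7]]
90 [[0.3, -0.1, 2.1, -0.0, 1.1, -1.4], [0.3, 0.1, 1.7, 0.1, 1.7, -1.4], [0.2, 0.4, 1.3, 0.1, 2.2, -1.4], [0.3, -0.1, 2.1, -0.0, 1.1, 1.7], [0.3, 0.1, 1.7, 0.1, 1.7, 1.7], [0.2, 0.4, 1.3, 0.1, 2.2, 1.7]]
```

View pics/side1.png

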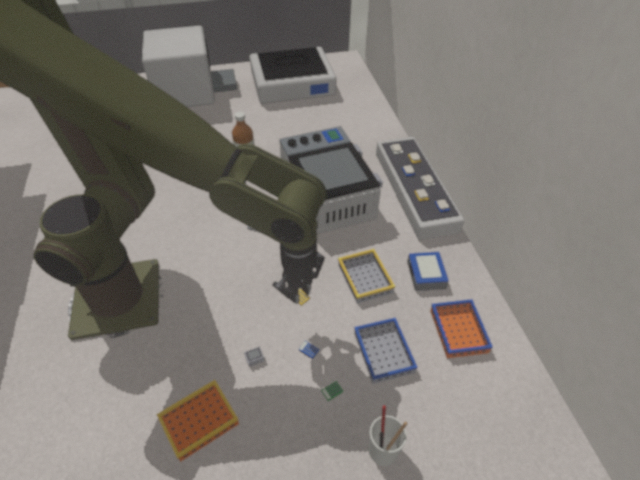

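The side view shows the yellow cassette held in the fingers at (303,296), and the gap of 0.31 × 85 ≈ 26 mm matches its width. I'll place it and do both blues.

```bash
python3 - <<'E'
from h import *
place(.6242,-.0790,96.4)
b=np.radians(2.4); d=.022*np.array([np.cos(b),np.sin(b)])
pick(.4441,-.0554,22.8); place(.6054+d[0],-.293+d[1],92.4)
pick(.4403,-.2503,40.6); place(.6054-d[0],-.293-d[1],92.4)
p=[.40,.10,.30]; arm.reach(p,best(p,97))
T=viewer.snapshot("top"); S=viewer.snapshot("side"); print(telemetry.state()["clock"])
B=([105,90,50],[125,255,255]);Y=([18,90,70],[32,255,255])
for b in blobs("top",T,*B,.03,(385,180,460,235)): print("top bb",*b)
for b in blobs("top",T,*Y,.03,(310,175,380,230)): print("top by",*b)
f=lambda a:cv2.resize(a,(400,300),interpolation=cv2.INTER_CUBIC)
o=np.vstack([np.hstack([f(T[165:285,310:470]),f(S[240:390,290:490])]),np.hstack([f(T[150:300,100:300]),f(S[120:270,200:400])])])
cv2.imwrite("pics/c2.png",o[:,:,::-1])
E
```

```text
placed 7.0
hit False tcp [ 0.4445 -0.0555  0.0035] gap 0.311 F 29.69624251127243
lifted gap 0.309 F 29.533106088638306 10.2333
placed 13.5417
hit False tcp [ 0.4407 -0.2506  0.0036] gap 0.308 F 29.734753668308258
lifted gap 0.306 F 29.530748426914215 16.4167
placed 19.2
21.0417
top bb [418.5 202.1] [ 624.9 -292.4] [31.  28.1] 0.9
top bb [422.2 201.4] [ 606.7 -292.6] [101.3 133.9] 0.9
top by [342.6 201.5] [624.6 -79.2] [105.1 135.2] 6.7
```

View pics/c2.png

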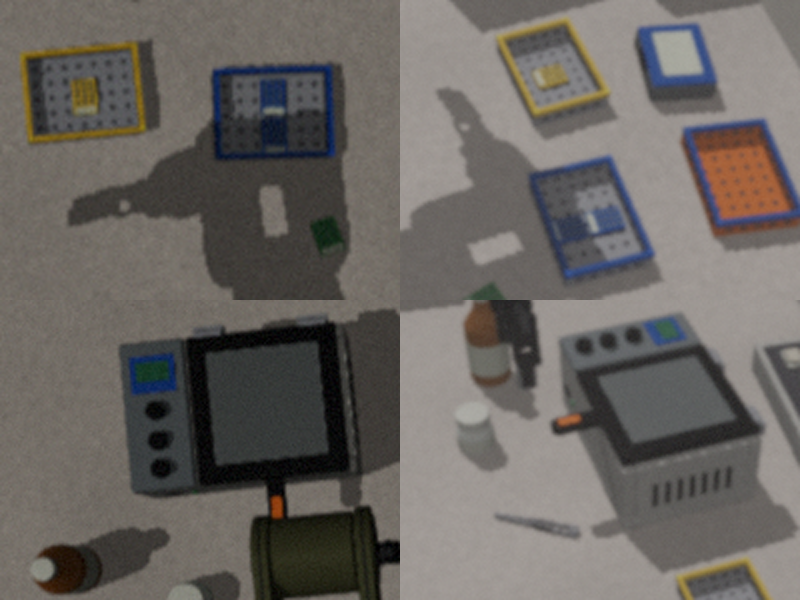

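Every cassette is in its basket and released: yellow at (85,95), and the two blues end to end at (273,95) and (273,135). The baskets moved about 1 mm, the lid is shut, and the handle is clear. Next I'll grip the handle with the tool pitched 65° and swing it through the hinge arc.

```bash
cat > lid.py <<'E'
from h import *
al=np.radians(6.7); ex=np.array([np.cos(al),np.sin(al),0]); ey=np.array([-np.sin(al),np.cos(al),0])
hand=np.array([.469,.1985,.127]); hinge=hand+.230*ex
def pose(deg,back=0,s=1,th0=65):
    b=np.radians(th0+deg); z=np.cos(b)*ex+[0,0,-np.sin(b)]; y=s*ey; ph=np.radians(deg)
    return hinge+.230*(-np.cos(ph)*ex+[0,0,np.sin(ph)])+(.020-back)*z, Ro.from_matrix(np.c_[np.cross(y,z),y,z]).as_quat()
E
python3 - <<'E'
from lid import *
q0=telemetry.state()["joint_positions"]
s=min((1,-1),key=lambda s:np.abs(kinematics.ik(*pose(0,.1,s))-q0).max()); print("s",s)
arm.reach(*pose(0,.1,s))
print(arm.move_straight(pose(0,0,s)[0],.1,threshold=12))
T=viewer.snapshot("side"); cv2.imwrite("pics/c3.png",cv2.resize(T[100:250,200:400],(800,600),interpolation=cv2.INTER_CUBIC)[:,:,::-1])
t=telemetry.state(); print(t["clock"],t["tcp_pos"],pose(0,0,s)[0],t["contact_force"])
E
```

```text
s 1
False
22.875 [0.47781152 0.19964084 0.10980909] [0.47739464 0.19948614 0.10887384] [0.59997049 0.92032697 0.41744428]
```

View pics/c3.png

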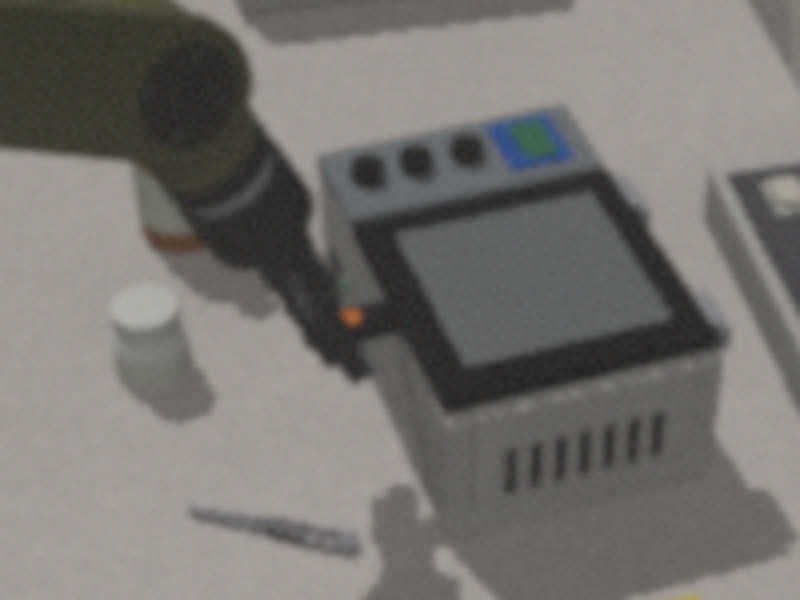

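The fingers straddle the paddle (orange inlay visible at (350,317)) without touching anything. I'll grip and lift.

```bash
python3 - <<'E'
from lid import *
effector.grasp(50); t=telemetry.state(); print("gap",t["finger_gap"],"F",t["grasp_force"],t["contact_force"].round(1))
if .2<t["finger_gap"]<.4:
    for d in range(5,51,5):
        p,q=pose(d); arm.move_straight(p,.06,frame=q)
        t=telemetry.state(); print(d,round(t["clock"],1),round(t["finger_gap"],3),round(t["grasp_force"],1),t["contact_force"].round(1))
        if np.linalg.norm(t["contact_force"])>50: break
T=viewer.snapshot("side");U=viewer.snapshot("top")
f=lambda a:cv2.resize(a,(400,300),interpolation=cv2.INTER_CUBIC)
cv2.imwrite("pics/c4.png",np.vstack([np.hstack([f(T),f(U)]),np.hstack([f(T[70:250,200:440]),f(U[130:310,100:340])])])[:,:,::-1])
E
```

```text
gap 0.2696749199107025 F 49.55634746700525 [-3.4  3.5  2.3]
5 23.9 0.27 49.7 [-2.1  4.4 -1.2]
10 24.4 0.273 49.8 [-2.1  4.3 -1.1]
15 24.9 0.273 49.8 [-2.6  4.1 -0.8]
20 25.4 0.274 49.7 [-3.8  4.4  0.2]
25 25.8 0.271 49.7 [-4.8  3.9  1.6]
30 26.3 0.267 49.7 [-5.2  3.9  1.8]
35 26.8 0.272 49.8 [-6.9  4.2  2.9]
40 27.3 0.27 49.8 [-5.9  4.1  3.8]
45 27.7 0.271 49.9 [-6.3  4.7  4.3]
50 28.2 0.271 49.9 [-6.4  5.4  5.7]
```

View pics/c4.png

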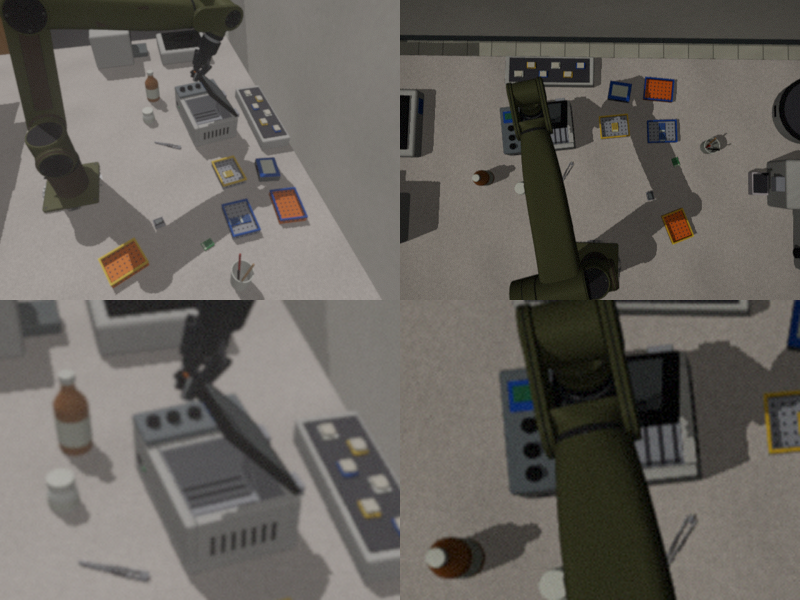

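The picture shows the lid open and held by the fingers at (190,380) in the lower-left crop, with the baskets and bystanders unmoved. I'll check the angle from the TCP, let it settle, and hand in.

```bash
python3 - <<'E'
from lid import *
arm.hold(1.0); t=telemetry.state(); z=Ro.from_quat(t["eef_rot"]).as_matrix()[:,2]
v=t["tcp_pos"]-.020*z-hinge; a=np.degrees(np.arctan2(v[2],-v@ex)); tilt=np.degrees(np.arctan2(-z[2],z@ex))-65
print("angle",a,"tool rotation",tilt,"r",np.linalg.norm(v),t["grasp_force"],t["clock"])
if 47.5<a<52.5 and 47.5<tilt<52.5: print(finish_job())
E
```

```text
angle 50.10294067559481 tool rotation 50.105968123126445 r 0.2316085521795204 49.84106261283159 29.3083
the job is handed in; nothing more can be done
None
```

The job is handed in at about 29 s of the 72 s allowed: both blue cassettes are in the blue-rimmed steel basket, the yellow one is in the yellow-rimmed steel basket, and the gripper is holding the lid at about 50°, computed from the arm's pose; the judge's verdict was not shown.

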